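Line up a hinge in the vee block and hold it for the pin

TASK

Pick up the loose hinge leaf that has one knuckle in the middle of its edge and lower that knuckle between the two knuckles of the leaf bolted to the jamb bar, right down into the vee block, so that the three knuckle holes line up, with the leaf held level (the hinge open flat). Finish while holding it there: do not let go, keep gripping it and pressing it lightly down into the vee, so that the pin could be put through. Leave the other loose leaf and everything else on the bench where it lies.

Things in the scene. Friction and masses are not known exactly. Their poses are not given: they have to be found in the camera images.
- leaf_mid (a point): Plate centre (mid-thickness) of the loose leaf to use: brass-coloured plate 60 mm wide (y), 52 mm long (x), 5 mm thick, with ONE knuckle (18 mm dia., 24 mm long, 10 mm bore along y) in the middle of an edge, towards +x; z up; 0.15 to 0.25 kg. At the start it lies level on stand_a, this point 32.5 mm above the bench. Grip it across its 60 mm width.
- leaf_hole (a point): Centre of the bore of the loose leaf's knuckle: 38 mm ahead of leaf_mid along x, at the same height as mid-plate. y runs along the bore. The knuckle's ends have 2.5 mm chamfers.
- fixed_hole (a point): Where leaf_hole has to go: on the axis of the two fixed knuckles (18 mm dia., 16 mm long), mid-way along the 28 mm gap between them, 72.5 mm above the bench. y along the bores, z up, x towards the bolted plate; when fitted the loose leaf's x, y, z are parallel to these and its plate lies on the -x side, over free space.
- twin_mid (a point): Plate centre of another loose leaf, same plate but with TWO knuckles at the ends of its edge and a gap between them; it lies on an identical offcut and must stay there.
- fixture: Rigid fastened set-up: blue base 160 x 230 x 20 mm, origin under its middle; fixed_hole at x -50 mm, y 0. A 36 x 90 mm steel vee block stands under the knuckles; its 90-degree groove runs along y, its top is 5 mm below the axis, and an 18 mm knuckle resting on both flanks is on the axis. Behind (+x): jamb bar and two strap clamps at y +-85 mm, studs 38 mm above the axis.
- hinge_pin: Steel hinge pin lying on the bench, 9 mm by 76 mm, a bystander; origin on the bench under its middle, x along it.
- tin: Orange tin of cutting paste with its lid on, 74 mm in diameter, 85 mm high, a bystander; origin at the centre of its underside.
- drill_chuck: Steel drill chuck standing on the bench, 49 mm in diameter, 78 mm high, a bystander; origin at the centre of its underside.
- hammer: Hammer lying on the bench, 260 mm long along x, a bystander; origin under its middle.
- wrench: Steel wrench lying on the bench, 180 mm long along x, a bystander; origin under its middle.
- stand_a: Offcut of aluminium box section (70 mm long along x, 40 mm wide along y, 30 mm high; origin under its middle, fastened) on which the loose leaf lies; the leaf's side edges overhang it by about 10 mm each, its knuckle hangs clear off the +x end.
Things that resemble listed ones, but are neither listed nor needed, are in the scene too. What is shaped like the part that bears leaf_mid but turquoise is not meant.

How it is judged:
On the way:
1. the loose leaf is lifted by the gripper, clear of its offcut (height (world z) of leaf_mid above 0.06 m and contact force between the fingers and leaf above 2 N), for 0.2 s.
At the end, for the whole second after the job is handed in: Loose bore within 2 mm of the fixed axis (across, in height), 3 mm of mid-gap, parallel within 0.06 rad; plate on the free side, level within 0.2 rad; still gripped (over 2 N), pressed on the set-up with 1.5 to 40 N, at rest (x of leaf_hole in the frame of fixed_hole between -0.002 and 0.002 m and z of leaf_hole in the frame of fixed_hole between -0.002 and 0.002 m and y of leaf_hole in the frame of fixed_hole between -0.003 and 0.003 m and x of leaf_mid in the frame of fixed_hole below -0.03 m and angle between the y axis of leaf_hole and the y axis of fixed_hole, either way round below 0.06 rad and angle between leaf_mid's own z axis and vertical below 0.2 rad and contact force between leaf and fixture between 1.5 and 40 N and contact force between the fingers and leaf above 2 N and linear speed of leaf below 0.02 m/s); the arm keeps its last pose, push and grip.
It fails at once if another thing on the bench is moved by more than 15 mm, or the other leaf by more than 10 mm (distance of twin_mid from where it was at the start of the episode above 0.01 m or distance of any of hinge_pin, tin, drill_chuck, hammer, wrench from where it was at the start of the episode above 0.015 m).
It also fails if it takes over 48 s, if anything falls off the work surface, if the arm or the gripper's body presses on something with over 40 N, if the wrist force passes 120 N, or if a joint passes its speed limit or range.

ROBOT

A 7-joint arm with a two-finger parallel gripper is mounted at the origin on the work surface. World frame = base frame: x ahead of the robot, y to its left, z up, the work surface at z = 0. Lengths are in m, angles in rad, forces in N, time in s.
With the tool pointing down it reaches from about 0.4 to 0.9 m from the base axis. Payload 5.6 kg.
Tool frame: the origin (TCP) lies on the front face of the gripper's body, between the roots of the fingers; the fingertips stand ahead of it and the grasp point (between the pads) lies 69 mm ahead of it (tcp_to_tips is the z of the fingertips in the tool frame, in m); z points along the fingers, y is the line along which they close (so a half turn about z gives the same grasp; the last joint's range is limited). The gripper opens to 92 mm and grips with 3 to 60 N. Pads are 20 mm wide; open, the fingers measure 128 mm over their backs; the gripper's body (75 mm by 189 mm) begins 69 mm behind the grasp point.
Start: joints at [-1.182, 0.468, -0.012, 1.603, 0.006, 1.071, -0.056], TCP at [0.272, 0.59, 0.303] pointing down, gripper open.
Joint ranges: [-2.53, 2.53], [-0.31, 2.02], [-1.57, 1.55], [0.28, 2.44], [-1.29, 4.43], [0.15, 1.84], [-2.92, 2.92]. Speed limits (rad/s): [2.57, 2.57, 3.14, 3.14, 3.14, 3.14, 3.14].

INTERFACE

Orientations are given as a rotation vector (axis times angle).
In Python, from cell import get_obs, get_image, close_job, tcp_to_tips gives the robot as it stands. The module is installed in compiled form; this text tells all that it offers.
- The arm moves only by the tool step_arm, never from a script. Its argument "increments" is a list of rows, each a list of 7 numbers: the closure, from 0 (fully open) to 1 (shut), then the shift along the tool's x, y, z in m, then the turn, a rotation vector about the tool's x, y, z in degrees. In form: [[grip, dx, dy, dz, ax, ay, az], ...]. A call has 1 to 20 rows; each row shifts and turns the commanded pose from where the row before left it, along the tool's axes as they then stand; what a row does not reach is not made up. A row lasts 1/8 s, in which the tool goes at most 62.5 mm and 10.7 degrees, less where a joint would pass 70% of its speed; a pose out of reach is approached as far as the arm can. A call is refused whole if a number of a shift passes 0.0625 or a number of a turn 10.7, either way. A call with a gripper value outside its range is refused whole. The fingers move at their own pace and stop on an object; the grip force is fixed at half the most. Time passes only in rows, so rows that do not move let the fingers close. It gives the time, the measured TCP pose, the force, the opening and the grip force at its end, in the units of the state.
- get_obs(): the state, without advancing time (a new reading comes with each control period).
- get_image(name): name is "scene" or "side" or "wrist"; returns a dict with "img" (384x512x3 uint8, red, green, blue), "camera_matrix" (3x3 intrinsics, pixels), "dist_coeffs" ([k1, k2, p1, p2, k3] as OpenCV has them; the pictures are not rectified), "extrinsics" (4x4, takes a point from world to camera coordinates). Camera axes: x right, y down, z forward; pixel columns grow to the right and rows downward; lengths in m; the calibration is good to about 2 mm. A picture is of the moment at which its call begins. There is no depth.
- close_job(): hands the job in; it is judged then, once.
The state is a dict: "time": time; "q": joint angles; "qd": joint speeds; "joint_efforts": joint torques, N m; "ee_pos": TCP position; "orientation": TCP orientation; "force": force on the tool from outside, world axes, zero at the start; "torque": the same for the moment, N m; "width": opening from 0.0 (shut) to 1.0 (fully open); "grip_force": force on a finger pad.
Only numpy, scipy, OpenCV 4.12 (cv2) and the standard library are available. Lean on these libraries where they do the work, as an engineer would, in place of code of your own. Each camera call takes 0.05 s, during which the arm holds its last target. There are 200 camera calls.

## Working session

There is one attempt and no reset: what is moved stays moved. The work goes in short steps, Python scripts to look and compute and a tool call to move; the robot and the scene stay as the last step left them, time stands still between calls to the robot, and variables do not carry over. Pictures are saved under pics/ and viewed, at most 10 in all, crops included, and the job is handed in when it is done.

Besides the shell and the picture viewer there is one more tool, called after "Request:" as name(argument=value, ...), one argument or row to a line, values as JSON. step_arm: Moves the arm, as the interface text tells. Its arguments: {"type":"object","properties":{"increments":{"type":"array","items":{"type":"array","items":{"type":"number"}}}},"required":["increments"]}

```bash
mkdir -p pics; cat > h.py <<'E'
import numpy as np, cv2
from cell import *
def snap(n,f=None):
    d=get_image(n)
    if f: cv2.imwrite('pics/'+f,d['img'][:,:,::-1])
    return d
def ray(d,uv):
    p=cv2.undistortPoints(np.array(uv,float).reshape(-1,1,2),d['camera_matrix'],d['dist_coeffs']).reshape(-1,2)
    R=d['extrinsics'][:3,:3];t=d['extrinsics'][:3,3]
    c=-R.T@t
    return c,np.c_[p,np.ones(len(p))]@R
def onplane(d,uv,z):
    c,r=ray(d,uv); return c+r*((z-c[2])/r[:,2])[:,None]
def proj(d,P):
    E=d['extrinsics'];return cv2.projectPoints(np.array(P,float).reshape(-1,1,3),cv2.Rodrigues(E[:3,:3])[0],E[:3,3],d['camera_matrix'],d['dist_coeffs'])[0].reshape(-1,2)
E
python3 - <<'E'
from h import *
a=[snap(n) for n in('scene','side','wrist')]
for n,d in zip('abc',a):
    np.savez('d_%s.npz'%n,**d); c=ray(d,[[256,192]]);print(c, onplane(d,[[256,192]],0))
    
cv2.imwrite('pics/scene.png',a[0]['img'][:,:,::-1]);cv2.imwrite('pics/side.png',a[1]['img'][:,:,::-1]);cv2.imwrite('pics/wrist.png',a[2]['img'][:,:,::-1])
o=get_obs();print(o,tcp_to_tips)
E
```

```text
(array([ 1.03984908, -0.5810284 ,  1.28943413]), array([[-0.34995821,  0.3761228 , -0.85796276]])) [[ 0.51389611 -0.0157526   0.        ]]
(array([0.44488654, 0.72457279, 0.95789675]), array([[ 0.09920892, -0.66419143, -0.74103299]])) [[ 0.57312902 -0.13399467  0.        ]]
(array([0.21126277, 0.61860166, 0.38286133]), array([[ 0.22468291, -0.12144282, -0.96705784]])) [[0.30021546 0.57052206 0.        ]]
{'time': 0.15, 'q': array([-1.1820136 ,  0.46821663, -0.01156443,  1.60338314,  0.00605939,
        1.07139536, -0.05629846]), 'qd': array([-0.00165131, -0.003008  ,  0.00050623, -0.0032151 , -0.00053374,
       -0.00127394, -0.00015594]), 'joint_efforts': array([ 3.33844491e-04, -5.20950937e+01, -1.20874823e-02, -2.43977326e+01,
       -5.65729849e-02,  1.51718000e-02,  8.36502409e-05]), 'ee_pos': array([0.27196786, 0.5900203 , 0.30194398]), 'orientation': array([-6.73066556e-01, -3.06851975e+00,  2.14568215e-03]), 'force': array([ 0.42608097,  0.57220904, -0.21911725]), 'torque': array([-0.02040146,  0.0134359 ,  0.0428183 ]), 'grip_force': 0.0, 'width': 0.9987582192515881} 0.0881
```

View pics/scene.png

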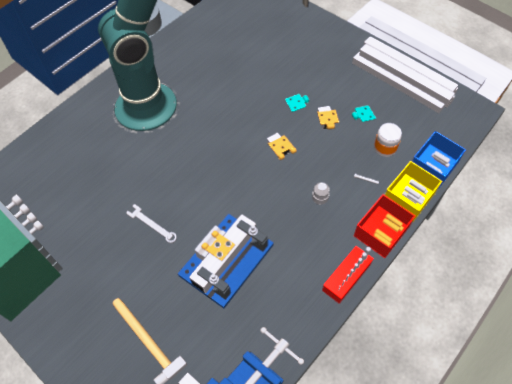

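View pics/side.png

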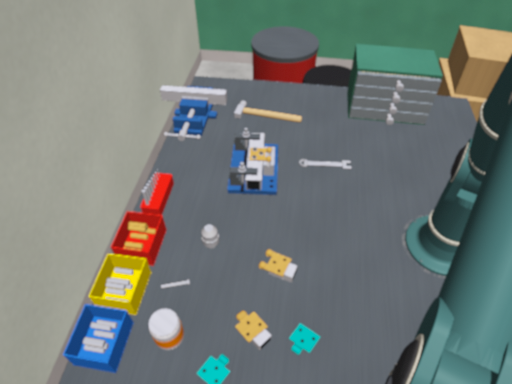

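The scene view shows brass leaves at about (328,118) and (282,147), with the fixture at about (225,258). In the side view the leaves are at (252,327) and (278,264), and the fixture is at (255,165). I'll zoom in on these.

```bash
python3 - <<'E'
from h import *
a=dict(np.load('d_a.npz'));b=dict(np.load('d_b.npz'))
def cr(d,u,v,w,h,s): return cv2.resize(d['img'][v:v+h,u:u+w,::-1],(w*s,h*s),interpolation=cv2.INTER_CUBIC)
A=np.hstack([cr(a,175,208,100,100,4)[:300*2],cr(b,215,120,80,80,5)])   # fixture: 400x400 each
B=np.hstack([cr(a,262,100,80,40,5)[:200],cr(b,225,245,80,40,5)])
B2=np.hstack([cr(a,262,100,100,60,4)[:200],cr(b,222,245,90,110,4)[:200]][0:1])
C=np.hstack([cr(a,262,100,66,33,6)[:198,:396],cr(b,230,305,50,50,4)[:198,:200],cr(b,255,245,50,50,4)[:198,:200]])
C=C[:, :800] if C.shape[1]>=800 else np.pad(C,((0,0),(0,800-C.shape[1]),(0,0)))
cv2.imwrite('pics/crop.png',np.vstack([A,C]))
E
```

```text
(no output)
```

View pics/crop.png

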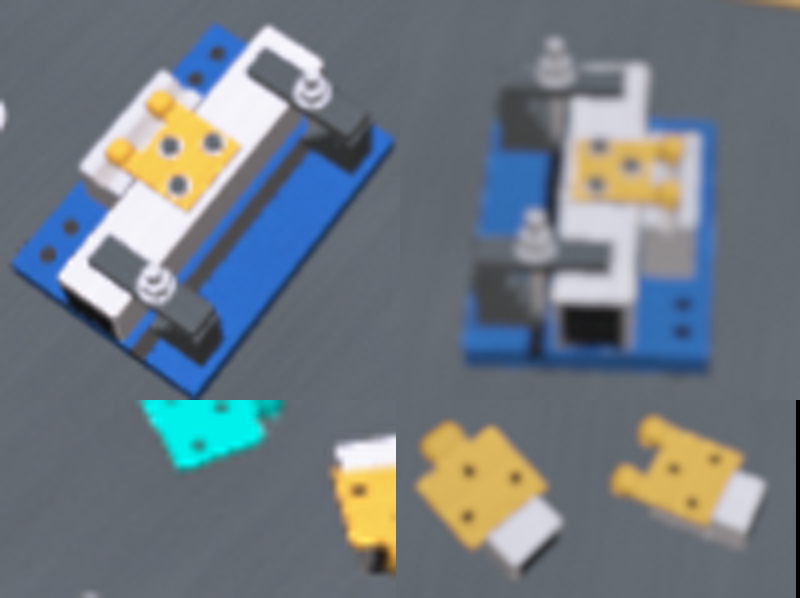

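In the crop, the leaf at side (252,327) has the single knuckle, pointing up-left. The one at (278,264) is the twin. The fixture's knuckles and vee are on the side facing the robot. Next I'll make a coarse localisation.

```bash
python3 - <<'E'
from h import *
a=dict(np.load('d_a.npz'));b=dict(np.load('d_b.npz'))
for d,n in((a,'scene'),(b,'side')):
    hsv=cv2.cvtColor(d['img'],cv2.COLOR_RGB2HSV)
    m=cv2.inRange(hsv,(14,120,130),(26,255,255))
    k,l,s,c=cv2.connectedComponentsWithStats(m)
    print(n)
    for i in range(1,k):
        if 100<s[i,4]<1500:
            for z in(.035,.075): print(c[i].round(1),s[i,4],z,onplane(d,[c[i]],z)[0].round(4))
    m=cv2.inRange(hsv,(105,120,60),(120,255,255))
    k,l,s,c=cv2.connectedComponentsWithStats(m)
    for i in range(1,k):
        if s[i,4]>150: print('blue',c[i].round(0),s[i])
# fixture corner estimates: base top corners (z=.02)
sc=np.array([[213,24],[392,145],[197,397],[12,266]])/4+[175,208]
print(onplane(a,sc,.02).round(4))
kn=np.array([[160,103],[120,152]])/4+[175,208]; print('kn scene',onplane(a,kn,.0725).round(4))
kb=np.array([[668,152],[666,198]]); kb=(kb-[400,0])/5+[215,120]; print('kn side',onplane(b,kb,.0725).round(4))
o=get_obs()
w=dict(np.load('d_c.npz'))
from scipy.spatial.transform import Rotation as R
Rt=R.from_rotvec(o['orientation']).as_matrix();print('tool R',Rt.round(3))
E_=w['extrinsics'];c=-E_[:3,:3].T@E_[:3,3];print('cam in tool',Rt.T@(c-o['ee_pos']),(Rt.T@E_[:3,:3].T).round(3)); print(w['camera_matrix'])
E
```

```text
scene
[328.2 118.4] 277 0.035 [0.5243 0.3279 0.035 ]
[328.2 118.4] 277 0.075 [0.5407 0.2989 0.075 ]
[281.6 146.6] 334 0.035 [0.481  0.1439 0.035 ]
[281.6 146.6] 334 0.075 [0.4988 0.1208 0.075 ]
[414.1 185.8] 800 0.035 [0.8725 0.2889 0.035 ]
[414.1 185.8] 800 0.075 [0.8778 0.2612 0.075 ]
[393.  222.6] 174 0.035 [0.8914 0.144  0.035 ]
[393.  222.6] 174 0.075 [0.8961 0.1209 0.075 ]
[382.6 236.9] 137 0.035 [0.8935 0.0872 0.035 ]
[382.6 236.9] 137 0.075 [0.8982 0.0659 0.075 ]
[217.8 245.4] 328 0.035 [ 0.5604 -0.229   0.035 ]
[217.8 245.4] 328 0.075 [ 0.5757 -0.2402  0.075 ]
blue [53. 38.] [   0    0  117   94 6632]
blue [439. 154.] [ 413  131   53   51 1244]
blue [227. 222.] [218 214  18  18 158]
blue [242. 272.] [ 211  239   62   69 1052]
blue [192. 272.] [178 253  36  43 346]
blue [250. 372.] [ 207  351   76   33 1009]
side
[478.8  76.9] 1274 0.035 [-0.3145 -0.9236  0.035 ]
[478.8  76.9] 1274 0.075 [-0.2816 -0.8522  0.075 ]
[261.1 153.9] 112 0.035 [ 0.5762 -0.2806  0.035 ]
[261.1 153.9] 112 0.075 [ 0.5705 -0.2371  0.075 ]
[139.8 227. ] 206 0.035 [0.8878 0.0823 0.035 ]
[139.8 227. ] 206 
[... 433 characters left out ...]
 44  36 933]
blue [237. 157.] [231 145  15  22 203]
blue [260. 182.] [227 144  51  50 578]
blue [ 99. 339.] [  63  304   70   69 2598]
[[ 0.5095 -0.1324  0.02  ]
 [ 0.6697 -0.1221  0.02  ]
 [ 0.6896 -0.3445  0.02  ]
 [ 0.5317 -0.3593  0.02  ]]
kn scene [[ 0.5452 -0.2192  0.0725]
 [ 0.5498 -0.2633  0.0725]]
kn side [[ 0.5484 -0.2605  0.0725]
 [ 0.5443 -0.2158  0.0725]]
tool R [[-0.908  0.419 -0.   ]
 [ 0.419  0.908 -0.001]
 [-0.    -0.001 -1.   ]]
cam in tool [ 0.06708069  0.00043893 -0.08092965] [[ 0.    -0.97  -0.241]
 [ 1.    -0.     0.001]
 [-0.001 -0.241  0.97 ]]
[[330.24170065   0.         261.14241373]
 [  0.         330.24170065 187.45847833]
 [  0.           0.           1.        ]]
```

Request:
step_arm(
  increments=[
    [0,-0.042,-0.0164,0,0,0,0],
    [0,-0.042,-0.0164,0,0,0,0],
    [0,-0.042,-0.0164,0,0,0,0],
    [0,-0.042,-0.0164,0,0,0,0],
    [0,-0.042,-0.0164,0,0,0,0],
    [0,-0.042,-0.0164,0,0,0,0],
    [0,-0.042,-0.0164,0,0,0,0],
    [0,-0.042,-0.0164,0,0,0,0],
    [0,0,0,0,0,0,10],
    [0,0,0,0,0,0,10],
    [0,0,0,0,0,0,0],
  ],
)

```text
time: 1.52
ee_pos: [0.5222, 0.3305, 0.3024]
orientation: [-1.193, -2.906, 0.001]
force: [-0.6, -0.3, -0.4]
width: 1.002
grip_force: 0.0
```

```bash
python3 - <<'E'
from h import *
d=snap('wrist','w1.png');np.savez('d_w1.npz',**d)
o=get_obs();print(o['time'],o['ee_pos'],o['q'],o['force'])
hsv=cv2.cvtColor(d['img'],cv2.COLOR_RGB2HSV)
m=cv2.inRange(hsv,(14,120,100),(26,255,255))
cs=sorted(cv2.findContours(m,0,2)[0],key=cv2.contourArea)[-2:]
for c in cs: print(cv2.contourArea(c),cv2.approxPolyDP(c,3,True).reshape(-1,2).tolist())
E
```

```text
1.575 [0.52209011 0.33062472 0.30243583] [-0.74285293  0.41234641  0.16323827  1.6950373  -0.07527095  1.04083325
  0.238572  ] [-0.53511393  0.91912058  0.88265194]
1357.5 [[511, 341], [477, 344], [479, 349], [411, 354], [395, 330], [361, 357], [237, 360], [445, 355], [511, 349]]
2916.5 [[288, 138], [233, 141], [236, 188], [252, 187], [256, 205], [273, 204], [274, 187], [290, 185]]
```

View pics/w1.png

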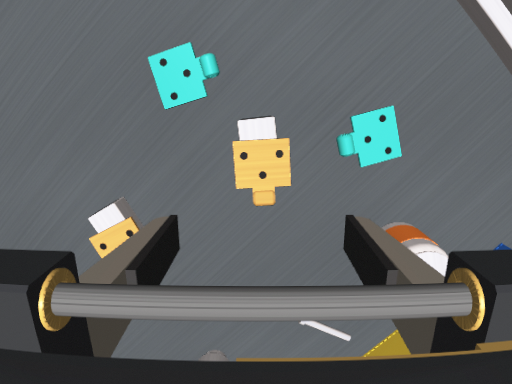

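The wrist view shows the leaf at (262,163) with its knuckle pointing down the image at (264,197). The fingers are clear of it and the image is about 3° skewed. I'll measure it precisely.

```bash
cat >> h.py <<'E'
from scipy.spatial.transform import Rotation as R
def leaf(d,z=.035):
    "plate rectangle of the most central brass blob, plane z: centre, heading of +x (knuckle) and sizes"
    hsv=cv2.cvtColor(d['img'],cv2.COLOR_RGB2HSV)
    m=cv2.inRange(hsv,(14,120,100),(26,255,255))
    m[225:]=0
    c=max(cv2.findContours(m,0,cv2.CHAIN_APPROX_NONE)[0],key=cv2.contourArea)
    P=onplane(d,c.reshape(-1,2),z)[:,:2]
    # filled points
    f=np.argwhere(cv2.drawContours(m*0,[c],-1,1,-1)>0)[:,::-1]
    F=onplane(d,f,z)[:,:2]
    r=cv2.minAreaRect((P*1000).astype(np.float32))
    cen=np.array(r[0])/1000; b=cv2.boxPoints(r)/1000
    ax=(b[1]-b[0])/np.linalg.norm(b[1]-b[0]); best=None
    for u in(ax,-ax,np.array([-ax[1],ax[0]]),np.array([ax[1],-ax[0]])):
        s=(F.mean(0)-cen)@u
        if best is None or s<best[0]: best=(s,u)
    u=best[1]; v=np.array([-u[1],u[0]])
    q=(F-cen)@np.c_[u,v]; lo=q[:,0].min(); pl=q[(q[:,0]<lo+.048)&(q[:,0]>lo+.004)]
    # refine heading and width from both long edges by slices
    xs=np.linspace(lo+.006,lo+.044,15);L=[];H=[]
    for x in xs:
        s=pl[abs(pl[:,0]-x)<.002,1];L.append(s.min());H.append(s.max())
    a=np.polyfit(xs,(np.array(L)+H)/2,1)
    th=np.arctan2(u[1],u[0])+np.arctan(a[0])
    u=np.array([np.cos(th),np.sin(th)]);v=np.array([-u[1],u[0]])
    q=(F-cen)@np.c_[u,v]
    w=np.mean(H)-np.mean(L)
    mid=q[q[:,0]<q[:,0].min()+.045]
    yc=(np.array(L)+H).mean()/2
    lo=np.percentile(q[abs(q[:,1]-yc)<.02][:,0],0); hi=q[abs(q[:,1]-yc)<.008][:,0].max()
    # plate front edge: outside the knuckle
    fr=q[(abs(q[:,1]-yc)>.016)&(abs(q[:,1]-yc)<.027)][:,0].max()
    return cen,th,yc,w,lo,fr,hi,u,v
E
python3 - <<'E'
from h import *
d=dict(np.load('d_w1.npz'))
cen,th,yc,w,lo,fr,hi,u,v=leaf(d)
print('heading',np.degrees(th),'w',w,'len',fr-lo,hi-lo)
mid=cen+u*(lo+fr)/2+v*yc; print('mid',mid, 'mid from back',cen+u*(lo+.026)+v*yc)
o=get_obs();Rt=R.from_rotvec(o['orientation']).as_matrix()
print('tool x heading',np.degrees(np.arctan2(Rt[1,0],Rt[0,0])))
for g in(0,.003):
    t=np.r_[mid+u*g,.0325+.069]; print(Rt.T@(t-o['ee_pos']))
# cross-check with scene/side
for n in'ab':
    e=dict(np.load('d_%s.npz'%n)); print(n,proj(e,np.r_[mid,.035]))
E
```

```text
heading -41.21705158519533 w 0.058715777150259996 len 0.05146631252400291 0.07223620416979198
mid [0.51798978 0.33641496] mid from back [0.5181905  0.33623913]
tool x heading 135.46538947479985
[0.0070123  0.00135884 0.20093414]
[0.00401732 0.00153245 0.20093447]
a [[328.19388329 115.83751031]]
b [[250.86413803 326.65553042]]
```

Request:
step_arm(
  increments=[
    [0,0.004,0.0015,0.03,0,0,0],
    [0,0,0,0.03,0,0,-3.3],
    [0,0,0,0.03,0,0,0],
    [0,0,0,0.03,0,0,0],
    [0,0,0,0.03,0,0,0],
    [0,0,0,0.03,0,0,0],
    [0,0,0,0.015,0,0,0],
    [0,0,0,0.006,0,0,0],
    [0,0,0,0,0,0,0],
  ],
)

```text
time: 2.7
ee_pos: [0.5208, 0.3346, 0.1021]
orientation: [1.11, 2.938, 0.001]
force: [-0.2, -0.4, 1.4]
width: 1.002
grip_force: 0.0
```

```bash
python3 - <<'E'
from h import *
d=snap('wrist','w2.png')
o=get_obs();print(o['time'],o['ee_pos'],o['force'],o['width'])
E
```

```text
2.75 [0.52096835 0.33475779 0.1025194 ] [-0.39004849 -0.5689349   0.22616899] 1.0001807850246502
```

View pics/w2.png

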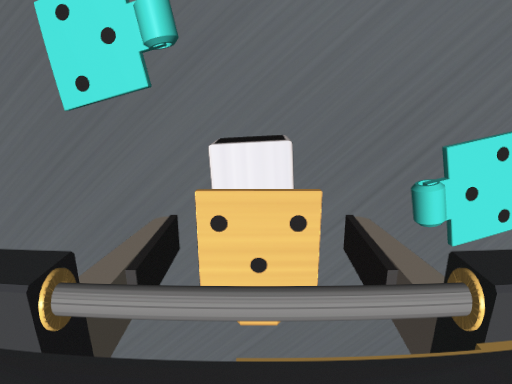

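The leaf (195–322 px) sits square and centred between the open fingers. I'll close and lift.

Request:
step_arm(
  increments=[
    [1,0,0,0,0,0,0],
    [1,0,0,0,0,0,0],
    [1,0,0,0,0,0,0],
    [1,0,0,0,0,0,0],
    [1,0,0,0,0,0,0],
    [1,0,0,0,0,0,0],
  ],
)

```text
time: 3.5
ee_pos: [0.5205, 0.3344, 0.1019]
orientation: [-1.112, -2.938, 0.0]
force: [-1.2, -0.9, 4.1]
width: 0.647
grip_force: 30.0
```

Request:
step_arm(
  increments=[
    [1,0,0,-0.02,0,0,0],
    [1,0,0,-0.04,0,0,0],
    [1,0,0,-0.04,0,0,0],
    [1,0,0,-0.04,0,0,0],
    [1,0,0,-0.04,0,0,0],
    [1,0,0,-0.02,0,0,0],
    [1,0,0,0,0,0,-9.3],
    [1,0,0,0,0,0,-9.3],
    [1,0,0,0,0,0,-9.3],
    [1,0,0,0,0,0,-9.3],
    [1,0,0,0,0,0,-9.3],
    [1,0,0,0,0,0,0],
  ],
)

```text
time: 5.0
ee_pos: [0.5205, 0.3342, 0.3024]
orientation: [-0.135, 3.138, 0.001]
force: [-0.0, 0.4, -1.6]
width: 0.649
grip_force: 30.0
```

Request:
step_arm(
  increments=[
    [1,-0.00275,-0.024,0,0,0,0],
    [1,-0.00275,-0.048,0,0,0,0],
    [1,-0.00275,-0.048,0,0,0,0],
    [1,-0.00275,-0.048,0,0,0,0],
    [1,-0.00275,-0.048,0,0,0,0],
    [1,-0.00275,-0.048,0,0,0,0],
    [1,-0.00275,-0.048,0,0,0,0],
    [1,-0.00275,-0.048,0,0,0,0],
    [1,-0.00275,-0.048,0,0,0,0],
    [1,-0.00275,-0.048,0,0,0,0],
    [1,-0.00275,-0.048,0,0,0,0],
    [1,-0.00275,-0.048,0,0,0,0],
    [1,0,-0.024,0,0,0,0],
    [1,0,0,0,0,0,0],
    [1,0,0,0,0,0,0],
  ],
)

```text
time: 6.88
ee_pos: [0.6043, -0.2348, 0.3017]
orientation: [-0.139, 3.139, 0.002]
force: [0.7, 1.0, -2.2]
width: 0.644
grip_force: 30.0
```

```bash
python3 - <<'E'
from h import *
d=snap('wrist','w3.png');np.savez('d_w3.npz',**d)
o=get_obs();print(o['time'],o['ee_pos'],o['orientation'],o['q'],o['force'],o['width'],o['grip_force'])
hsv=cv2.cvtColor(d['img'],cv2.COLOR_RGB2HSV)
m=cv2.inRange(hsv,(14,120,100),(26,255,255))
for c in sorted(cv2.findContours(m,0,2)[0],key=cv2.contourArea)[-3:]: print(cv2.contourArea(c),cv2.approxPolyDP(c,2,True).reshape(-1,2).tolist())
E
```

```text
6.925 [ 0.60443431 -0.23435655  0.30182257] [-1.40601775e-01  3.13823073e+00  1.88359085e-03] [ 0.17767823  0.46503213  0.19354742  1.61912971 -0.09999353  1.0673289
  2.05983792] [-0.45199026  0.37580099 -1.82406572] 0.6438697675871077 29.999520778656006
1169.5 [[511, 341], [409, 348], [409, 355], [283, 359], [158, 358], [317, 360], [405, 357], [509, 349]]
3953.5 [[229, 107], [230, 181], [290, 181], [292, 107], [277, 107], [275, 128], [246, 128], [244, 107]]
11548.5 [[198, 192], [203, 285], [319, 285], [325, 201], [323, 190]]
```

View pics/w3.png

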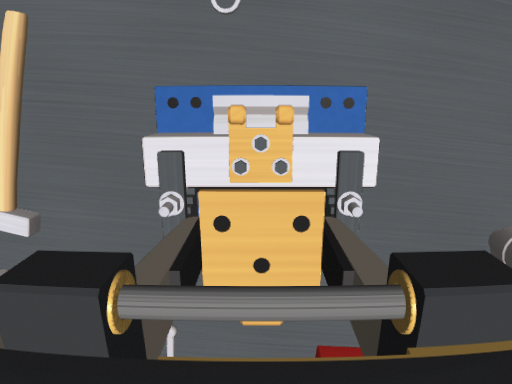

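The view shows the fixture squarely: bolted plate at cols 229–292, its knuckles at rows 107–128, and the held leaf at cols 198–325. I'll compute the fixed axis and the held leaf's angle.

```bash
python3 - <<'E'
from h import *
d=dict(np.load('d_w3.npz'));o=get_obs()
Rt=R.from_rotvec(o['orientation']).as_matrix();p=o['ee_pos']
tl=lambda P:(P-p)@Rt
hsv=cv2.cvtColor(d['img'],cv2.COLOR_RGB2HSV)
m=cv2.inRange(hsv,(14,120,100),(26,255,255))
def edges(rows,a,b):
    L=[];H=[]
    for r in rows:
        c=np.flatnonzero(m[r,a:b])+a; L.append((c[0]-.5,r)); H.append((c[-1]+.5,r))
    return L,H
# fixed plate sides z=.075; knuckle sides z=.0725
def rep(n,rows,a,b,z):
    L,H=edges(rows,a,b);L=tl(onplane(d,L,z));H=tl(onplane(d,H,z));M=(L+H)/2
    s=[np.degrees(np.arctan(np.polyfit(Q[:,0],Q[:,1],1)[0])) for Q in(L,H)]
    print(n,'w',(H-L)[:,1].mean().round(4),'yc',M[:,1].mean().round(4),'skew',np.round(s,2),'x',M[:,0].mean().round(4))
rep('plate',range(134,178,2),215,305,.075)
rep('knuck',range(109,124,2),215,305,.0725)
# held leaf (top of plate z = tcp-.069+.0025 )
rep('held',range(198,260,2),190,330,p[2]-.0665)
# gap
g=[]
for r in range(109,125,3):
    c=np.flatnonzero(m[r,229:293]==0)+229; g.append([(c[0]-.5,r),(c[-1]+.5,r)])
G=tl(onplane(d,np.array(g).reshape(-1,2),.0725)).reshape(-1,2,3);print('gap',(G[:,1]-G[:,0])[:,1].mean(),'yc',G[:,:,1].mean())
# rows along columns: far edge of knuckles (x dir), plate rear edge, base front edge
for c in(237,284):
    r=np.flatnonzero(m[80:180,c])+80
    print('knuckle far',tl(onplane(d,[(c,r[0]-.5)],.0725))[0].round(4), 'at col',c,r[0])
b=cv2.inRange(hsv,(100,120,40),(125,255,255))
for c in(162,185,210,315,360):
    r=np.flatnonzero(b[60:130,c])+60; q=tl(onplane(d,[(c,r[0]-.5)],.02))[0]; print('base',c,r[0],q.round(4))
g=[]
r=130
for c in(232,288): 
    r=np.flatnonzero(m[150:187,c])+150; rr=r[r<186]; print('plate rear',c,rr[-1],tl(onplane(d,[(c,rr[-1]+.5)],.075))[0].round(4))
# grey vee top edge
gr=cv2.cvtColor(d['img'],cv2.COLOR_RGB2GRAY)
print('vee col225',gr[84:140,222].tolist())
# held: rear edge row and knuckle end
for c in(230,262,300):
    r=np.flatnonzero(m[183:284,c])+183; print('held rear',c,r[0],tl(onplane(d,[(c,r[0]-.5)],p[2]-.0665))[0].round(4))
cx=onplane(d,[(256,187)],0);print('heading',np.degrees(np.arctan2(Rt[1,0],Rt[0,0])),'tilt',Rt[:,2])
E
```

```text
plate w 0.0586 yc -0.0007 skew [-0.61  0.45] x 0.0217
knuck w 0.06 yc -0.0006 skew [-3.97  4.14] x 0.0578
held w 0.0591 yc 0.0 skew [0.37 0.88] x 0.0103
gap 0.028464342655767427 yc -0.0006933351417508577
knuckle far [ 0.0673 -0.022   0.2293] at col 237 106
knuckle far [0.0672 0.0211 0.2293] at col 284 106
base 162 86 [ 0.0891 -0.1057  0.2817]
base 185 86 [ 0.0887 -0.0809  0.2817]
base 210 85 [ 0.0894 -0.0541  0.2817]
base 315 86 [0.0883 0.0575 0.2819]
base 360 87 [0.0879 0.1061 0.2819]
plate rear 232 181 [-0.0037 -0.0278  0.2268]
plate rear 288 181 [-0.0038  0.0258  0.2269]
vee col225 [92, 80, 90, 89, 89, 90, 90, 90, 92, 91, 108, 169, 215, 215, 214, 215, 215, 215, 215, 214, 214, 215, 193, 160, 160, 158, 158, 159, 160, 158, 183, 205, 210, 208, 206, 207, 209, 208, 205, 212, 216, 215, 215, 215, 215, 215, 214, 215, 215, 214, 139, 117, 157, 223, 226, 226]
held rear 230 190 [ 0.0294 -0.0145  0.0665]
held rear 262 190 [0.0294 0.0003 0.0665]
held rear 300 190 [0.0293 0.0178 0.0665]
heading -174.86940824337339 tilt [ 1.59364219e-04  1.20755531e-03 -9.99999258e-01]
```

Request:
step_arm(
  increments=[
    [1,0.0235,-0.0007,0,0,0,0],
    [1,0.035,0,0,0,0,0],
    [1,0.035,0,0,0,0,0],
    [1,0,0,0.03,0,0,0],
    [1,0,0,0.03,0,0,0],
    [1,0,0,0.03,0,0,0],
    [1,0,0,0.03,0,0,0],
    [1,0,0,0,0,0,0],
    [1,0,0,0,0,0,0],
  ],
)

```text
time: 8.05
ee_pos: [0.512, -0.2448, 0.1829]
orientation: [-0.14, 3.137, -0.001]
force: [-0.3, 0.8, -2.3]
width: 0.646
grip_force: 30.0
```

```bash
python3 - <<'E'
from h import *
a=snap('scene');b=snap('side');np.savez('d_a2.npz',**a);np.savez('d_b2.npz',**b)
o=get_obs();print(o['time'],o['ee_pos'],o['orientation'],o['force'])
def cr(d,u,v,w,h,s): return cv2.resize(d['img'][v:v+h,u:u+w,::-1],(w*s,h*s),interpolation=cv2.INTER_CUBIC)
cv2.imwrite('pics/hov.png',np.hstack([cr(a,180,200,80,80,5),cr(b,225,120,80,80,5)]))
E
```

```text
8.15 [ 0.51203425 -0.24531544  0.18330385] [-1.39167252e-01  3.13582802e+00 -1.44430582e-03] [-1.00228458 -1.24101557 -2.05756432]
```

View pics/hov.png

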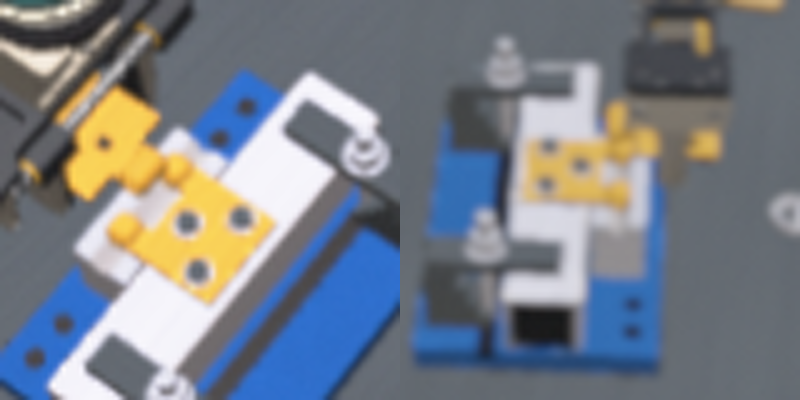

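The leaf's single knuckle hovers level over the gap in both views. A small lateral trim, then I'll lower most of the way.

Request:
step_arm(
  increments=[
    [1,0.0005,0.0013,0,0,0,0],
    [1,0,0,0.01,0,0,0],
    [1,0,0,0.01,0,0,0],
    [1,0,0,0.006,0,0,0],
    [1,0,0,0.004,0,0,0],
    [1,0,0,0.003,0,0,0],
    [1,0,0,0,0,0,0],
    [1,0,0,0,0,0,0],
  ],
)

```text
time: 9.15
ee_pos: [0.5106, -0.2442, 0.1489]
orientation: [-0.139, 3.138, -0.0]
force: [-0.9, 0.7, -1.8]
width: 0.645
grip_force: 30.0
```

```bash
python3 - <<'E'
from h import *
a=snap('scene');b=snap('side')
P=[]
for i in range(6):
    o=get_obs();P.append(np.r_[o['ee_pos'],o['force'],o['torque']]);snap('side')
print(o['time'],np.mean(P,0).round(4),o['orientation'])
def cr(d,u,v,w,h,s): return cv2.resize(d['img'][v:v+h,u:u+w,::-1],(w*s,h*s),interpolation=cv2.INTER_CUBIC)
cv2.imwrite('pics/low.png',np.hstack([cr(a,195,215,50,50,8),cr(b,240,130,50,50,8)]))
E
```

```text
9.5 [ 0.5105 -0.2441  0.1489 -0.34    0.3202 -2.0253  0.0353  0.0166  0.0098] [-1.38542632e-01  3.13833760e+00 -3.37514440e-05]
```

View pics/low.png

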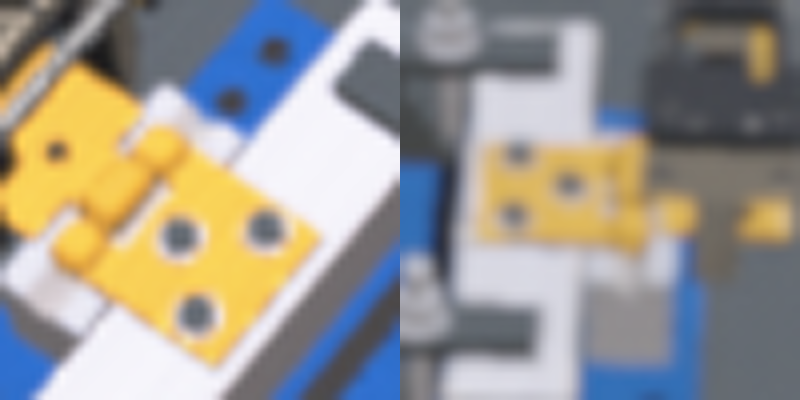

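The knuckle is entering the gap at scene crop (120,190), with no contact force yet. I'll continue down slowly.

Request:
step_arm(
  increments=[
    [1,-0.0003,0,0.002,0,0,0],
    [1,0,0,0.002,0,0,0],
    [1,0,0,0.001,0,0,0],
    [1,0,0,0.0005,0,0,0],
    [1,0,0,0,0,0,0],
  ],
)

```text
time: 10.18
ee_pos: [0.5108, -0.2441, 0.1432]
orientation: [-0.139, 3.139, 0.0]
force: [0.1, 0.1, -2.2]
width: 0.642
grip_force: 30.0
```

Request:
step_arm(
  increments=[
    [1,0,0,0.001,0,0,0],
    [1,0,0,0.0005,0,0,0],
    [1,0,0,0,0,0,0],
  ],
)

```text
time: 10.55
ee_pos: [0.5106, -0.2442, 0.1418]
orientation: [0.138, -3.138, -0.0]
force: [-1.9, 0.6, 0.8]
width: 0.643
grip_force: 30.0
```

Request:
step_arm(
  increments=[
    [1,0.0003,0,0.0003,0,0,0],
    [1,0,0,0.0003,0,0,0],
    [1,0,0,0,0,0,0],
    [1,0,0,0,0,0,0],
  ],
)

```text
time: 11.05
ee_pos: [0.5103, -0.2443, 0.1411]
orientation: [0.138, -3.138, 0.0]
force: [-2.2, -1.3, 2.5]
width: 0.648
grip_force: 30.0
```

```bash
cat > avg.py <<'E'
from h import *
P=[]
for i in range(10):
    o=get_obs();P.append(np.r_[o['ee_pos'],o['force'],o['torque'],o['orientation']]);snap('side')
print(o['time'],np.mean(P,0).round(4),np.std(P,0)[:6].round(4))
E
python3 avg.py
```

```text
11.5 [ 5.1030e-01 -2.4420e-01  1.4110e-01 -3.2512e+00 -5.4280e-01  2.7045e+00
 -4.5100e-02  5.5340e-01 -1.3900e-02  1.3830e-01 -3.1384e+00  1.0000e-04] [0.     0.     0.     0.569  0.5023 0.5094]
```

Request:
step_arm(
  increments=[
    [1,0.0006,0,0,0,0,0],
    [1,0,0,0,0,0,0],
    [1,0,0,0,0,0,0],
  ],
)

```text
time: 11.92
ee_pos: [0.5101, -0.2442, 0.1412]
orientation: [-0.139, 3.138, -0.0]
force: [-1.5, -0.8, 2.0]
width: 0.648
grip_force: 30.0
```

```bash
python3 avg.py
```

```text
12.375 [ 5.1010e-01 -2.4420e-01  1.4120e-01 -1.2076e+00 -4.2540e-01  1.6934e+00
 -1.2040e-01  1.5050e-01 -4.4300e-02 -1.3860e-01  3.1379e+00 -3.0000e-04] [0.     0.     0.     0.6486 0.4804 0.2927]
```

Request:
step_arm(
  increments=[
    [1,0.0003,0,0.0004,0,0,0],
    [1,0,0,0,0,0,0],
    [1,0,0,0,0,0,0],
  ],
)

```text
time: 12.8
ee_pos: [0.51, -0.2442, 0.1409]
orientation: [-0.139, 3.137, -0.0]
force: [1.4, -0.5, 2.2]
width: 0.644
grip_force: 30.0
```

```bash
python3 avg.py; python3 - <<'E'
from h import *
a=snap('scene');b=snap('side');w=snap('wrist')
def cr(d,u,v,w,h,s): return cv2.resize(d['img'][v:v+h,u:u+w,::-1],(w*s,h*s),interpolation=cv2.INTER_CUBIC)
cv2.imwrite('pics/fin.png',np.hstack([cr(a,200,220,40,50,8),cr(b,240,130,60,50,8)]))
E
```

```text
13.25 [ 5.1000e-01 -2.4420e-01  1.4090e-01  1.4402e+00 -2.4960e-01  3.2326e+00
  8.9000e-03 -4.0900e-01 -2.5100e-02 -1.3870e-01  3.1375e+00 -4.0000e-04] [0.     0.     0.     0.483  0.5539 0.6168]
```

View pics/fin.png

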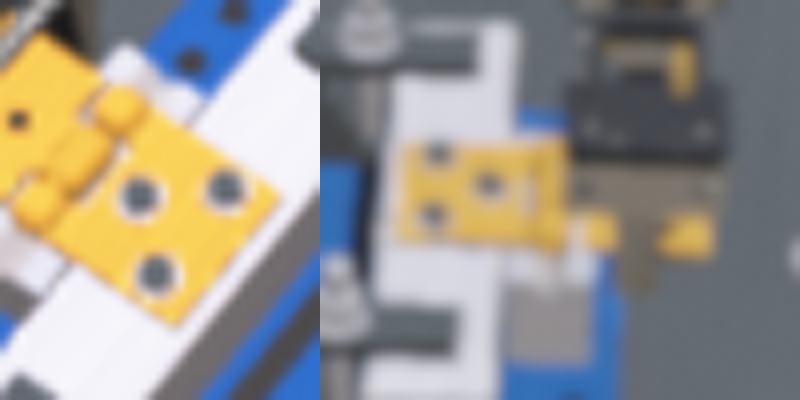

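The three knuckles form one straight line in the scene crop. The sideways force changed sign over a 0.3 mm shift, so the knuckle is resting on both flanks, pressed down with about 5 N. I'll hand in.

```bash
python3 -c "
from cell import *
print(close_job())"
```

```text
the job is handed in; nothing more can be done
None
```

I handed the job in with the single-knuckle leaf held level, its knuckle between the fixed knuckles and pressed into the vee with about 5 N. The hand-in gave no verdict; forces and camera views showed the knuckle seated, the grip at 30 N and the bores in line.

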